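# Hold a check square in the corner of a repaired rack foot

## Task

The instrument-rack foot on the table is back from repair and its upright post must be checked with the check square. Lift the square by its upright grip, stand it upright on the foot's plate and press it into the corner, in the middle of the post's width, until its sole lies flat on the plate and its back lies flat against the post. Press it firmly both down and against the post (about 10 newtons down and 15 newtons against the post) for three seconds, and finish while still holding it pressed there, neither letting go nor easing off; leave everything else on the table where it lies.

Things in the scene. Friction and masses are not known exactly. Their poses are not given: they have to be found in the camera images.
- check_square: Metal check square standing on its sole, about 0.3 kg. Origin: centre of the sole's underside; x points to its back, z up. Sole 120 (x) x 40 (y) x 12 mm. Back leg at the +x end: x = 34 to 60 mm, 24 mm wide in y, top at z = 105 mm; the flat back (sole and leg) is at x = 60 mm. Starts on the table, its back away from the robot, turned up to 40 degrees either way.
- square_grip (a point): Where to hold the square: its upright grip, (0, 0, 94) mm in the square's frame. The grip is 24 mm in x, 12 mm thick in y, top at z = 115 mm; take it from above with the fingers on its +y and -y sides. 22 mm are free between grip and leg; a 6 mm thin brace in the plane y = 0 runs through it below z = 75 mm.
- rack_foot: Repaired rack foot, fixed to the table: steel plate 170 (x) x 64 (y) x 12 mm with a grey post near one end. Origin: centre of the plate's underside, on the table; x points along the plate to the post, z up. Plate top at z = 12 mm. It stands left or right of the square, its post at the end away from the robot, turned up to 20 degrees either way.
- foot_plate: The plate of the rack foot; same origin and axes as the rack foot.
- foot_post: The post of the rack foot; same origin and axes as the rack foot. It is 30 mm (x = 45 to 75 mm) x 50 mm (y) and rises from z = 12 to 97 mm (with its black cap to 99 mm); the face to press against looks to -x at x = 45 mm. The free ledge before it is 130 mm long. Sliding friction of the square on plate and post is about 0.6, so the sole's drag takes part of a push.
- corner (a point): The corner where the plate's top meets the post's face, middle of the post's width: (45, 0, 12) mm in the rack foot's frame, same axes as the rack foot.
- back_top (a point): Point on the square's back, (60, 0, 100) mm in the square's frame.
- back_low (a point): Point on the square's back, (60, 0, 8) mm in the square's frame.
- sole_heel (a point): Point on the sole's underside near the back, (56, 0, 0) mm in the square's frame.
- sole_toe (a point): Point on the sole's underside at the far end from the back, (-56, 0, 0) mm in the square's frame.
- marker_0: dark marker pen, 12x134x14 mm, lying at the front of the table; bystander; origin: centre of its underside, z up
- indicator_tape: roll of tape lying flat, 99 mm across, 24 mm high; bystander; origin: centre of its underside, z up
- loupe: folding magnifier, 36x77x14 mm; bystander; origin: centre of its underside, z up
- tooth_brush: long narrow brush, 13x170x18 mm; bystander; origin: centre of its underside, z up
- gallipot_open: small open steel bowl, 91 mm across, 36 mm high; bystander; origin: centre of its underside, z up

How it is judged:
On the way, in this order (a step that is already met when the one before it is completed fails the run):
1. the square is lifted off the table, upright, in the gripper (height (world z) of check_square above 0.02 m and angle between check_square's own z axis and vertical below 0.3 rad and contact force between check_square and the fingers above 2 N), for 0.2 s.
2. the gripped square is pressed into the corner, flat on plate and post, for about three seconds (x of each of back_top, back_low in the frame of corner above -0.0025 m and z of each of sole_heel, sole_toe in the frame of corner below 0.0025 m and y of back_low in the frame of corner between -0.012 and 0.012 m and angle between the x axis of check_square and the x axis of rack_foot, either way round below 0.05 rad and angle between the z axis of check_square and the z axis of rack_foot, either way round below 0.035 rad and contact force between check_square and foot_plate above 4 N and contact force between check_square and foot_post above 3 N and contact force between check_square and the fingers above 2 N), for 2 s.
At the end, for the whole second after the job is handed in: Square gripped, still, pressed into the corner: sole within 2.5 mm of the plate at both ends, back within 2.5 mm of the post top and bottom, within 0.05 rad of the foot's direction, upright to 0.035 rad, within 12 mm of mid-post; over 4 N on the plate, over 3 N on the post (all of step 2 and linear speed of check_square below 0.02 m/s); the arm keeps its last pose, push and grip.
It fails at once if another loose thing is pushed more than 30 mm (distance of any of marker_0, indicator_tape, loupe, tooth_brush, gallipot_open from where it was at the start of the episode above 0.03 m).
It also fails if it takes over 51 s, if anything falls off the work surface, if the arm or the gripper's body presses on something with over 40 N, if the wrist force passes 120 N, or if a joint passes its speed limit or range.

## Robot

A 6-joint arm with a two-finger parallel gripper is mounted at the origin on a cart in front of the work surface, level with it; the furniture and walls round the work are solid. World frame = base frame: x ahead of the robot, y to its left, z up, the work surface at z = 0. Lengths are in m, angles in rad, forces in N, time in s.
With the tool pointing down it reaches from about 0.3 to 0.95 m from the base axis. Payload 3.1 kg.
Tool frame: the origin (TCP) lies at the very end of the fingers, on their centre line; the grasp point (between the pads) lies 19 mm behind it; z points along the fingers, x is the direction in which the jaws open and shut, and the axes are right-handed (so a half turn about z gives the same grasp; the last joint's range is limited). The gripper opens to 85 mm and grips with 20 to 120 N. Pads are 22 mm wide; open, the fingers measure 114 mm over their backs; the gripper's body (76 mm by 85 mm) begins 54 mm behind the grasp point. The pads swing forward as they close: fully open they stand 13 mm farther back than shut.
Start: joints at [-1.199, 0.308, 1.634, -0, 1.2, -0.07], TCP at [0.267, -0.565, 0.231] pointing down, gripper open.
Joint ranges: [-3.06, 3.06], [-0.79, 1.96], [0.05, 2.63], [-1.19, 4.34], [0.05, 2.64], [-2.94, 2.94]. Speed limits (rad/s): [2.79, 2.79, 3.14, 3.14, 3.14, 3.14].

## Interface

Orientations are given as a 3x3 rotation matrix whose columns are the frame's x, y, z axes.
In Python, from workcell import manip, cams, ticket gives the robot as it stands. The module is installed in compiled form; this text tells all that it offers.
- The arm moves only by the tool step_arm, never from a script. Its argument "steps" is a list of rows, each a list of 7 numbers: the shift along the tool's x, y, z in units of 150 mm (1.0 is 150 mm), then the turn, a rotation vector about the tool's x, y, z in units of 180 degrees (1.0 is 180 degrees), then the opening, from 0 (shut) to 1 (fully open). In form: [[x, y, z, ax, ay, az, claw], ...]. A call has exactly 5 rows; each row is the pose to reach, as a shift and turn from the pose commanded when the call began, along the tool's axes at that moment, turning the shorter way round; what a row does not reach only later rows make up. A row lasts 1/10 s, in which the tool goes at most 50 mm and 8.59 degrees, less where a joint would pass 70% of its speed; a pose out of reach is approached as far as the arm can. A call with a number of a shift or a turn outside -1 to 1 is refused whole. A call with a gripper value outside its range is refused whole. The fingers move at their own pace and stop on an object; "grip_force" is the grip in N (left out, the last holds). Time passes only in rows, so rows that repeat a pose let the fingers close, or fill a call up. It gives the time, the measured TCP pose, the force and the opening at its end, in the units of the state.
- manip.get_state(): the state, without advancing time (a new reading comes with each control period).
- cams.snapshot(name): name is "scene" or "top" or "wrist"; returns the picture (400x640x3 uint8, red, green, blue); there is no depth.
- cams.camera_model(name): a dict with "K" (3x3 intrinsics, pixels), "extrinsics" (4x4, takes a point from camera to world coordinates); the wrist camera has in their place "mount" (4x4, takes a point from camera to tool coordinates, whose origin is the TCP and whose axes are the tool frame's). Camera axes: x right, y down, z forward; pixel columns grow to the right and rows downward; lengths in m; the calibration is good to about 2 mm. A picture is of the moment at which its call begins: read the wrist's pose just before it. camera_model takes no time and is no camera call.
- ticket.hand_in(): hands the job in, once; it reports no verdict.
The state is a dict: "t": time; "qpos": joint angles; "qd": joint speeds; "tau": joint torques, N m; "eef_pos": TCP position; "tcp_rot": TCP orientation; "wrist_force": force on the tool from outside, world axes, zero at the start; "moment": the same for the moment, N m; "gripper_width": finger opening in m.
Only numpy, scipy, OpenCV 4.12 (cv2) and the standard library are available. Lean on these libraries where they do the work, as an engineer would, in place of code of your own. Each camera call takes 0.05 s, during which the arm holds its last target.

## Working session

There is one attempt and no reset: what is moved stays moved. The work goes in short steps, Python scripts to look and compute and a tool call to move; the robot and the scene stay as the last step left them, time stands still between calls to the robot, and variables do not carry over. Pictures are saved under pics/ and viewed, and the job is handed in when it is done.

Besides the shell and the picture viewer there is one more tool, called after ">>>" as name([rows], argument=value, ...), one row to a line, values as JSON. step_arm: Moves the arm, as the interface text tells. Its arguments: {"type":"object","properties":{"steps":{"type":"array"},"grip_force":{"type":"number"}},"required":["steps"]}

```bash
mkdir -p pics; python3 - <<'E'
from workcell import manip,cams
import cv2
print(manip.get_state())
for n in("scene","top","wrist"):
    im=cams.snapshot(n); cv2.imwrite(f"pics/{n}0.png",im[:,:,::-1])
    print(n,cams.camera_model(n))
E
```

```text
{'t': 0.0, 'qpos': array([-1.19871910e+00,  3.09029408e-01,  1.63519735e+00,  2.38653846e-05,
        1.19972311e+00, -6.97015756e-02]), 'qd': array([ 6.11621783e-05, -1.09099116e-03,  1.84961607e-04, -1.62303682e-03,
        1.07181793e-03, -4.63960972e-04]), 'tau': array([ 7.35869926e-04, -4.15258956e+01, -2.76662242e+01,  2.17199562e-05,
        1.02659821e-02, -6.82359726e-06]), 'eef_pos': array([ 0.26689386, -0.56422401,  0.23002676]), 'tcp_rot': array([[ 4.27539332e-01, -9.03996361e-01, -8.36251829e-04],
       [-9.03993693e-01, -4.27540109e-01,  2.20401270e-03],
       [-2.34995066e-03, -1.86335738e-04, -9.99997222e-01]]), 'wrist_force': array([0.80510996, 0.36596382, 0.69497309]), 'moment': array([-0.00297104, -0.03720311,  0.00558535]), 'gripper_width': 0.0854918780167103}
scene {'K': array([[388.62427397,   0.        , 313.18124183],
       [  0.        , 388.62427397, 200.69662012],
       [  0.        ,   0.        ,   1.        ]]), 'extrinsics': array([[ 0.81931572, -0.25419548,  0.51391284,  0.03544928],
       [-0.57311892, -0.38814376,  0.72171956, -0.94560524],
    
[... 362 characters left out ...]
     [-0.99977402, -0.02058809,  0.00529521, -0.33168855],
       [-0.0039608 , -0.06432337, -0.99792125,  1.13370997],
       [ 0.        ,  0.        ,  0.        ,  1.        ]])}
wrist {'K': array([[278.80375748,   0.        , 321.22540199],
       [  0.        , 278.80375748, 200.450102  ],
       [  0.        ,   0.        ,   1.        ]]), 'mount': array([[ 9.99999622e-01,  8.63326842e-04,  9.90042391e-05,
        -1.00766910e-03],
       [-8.53489407e-04,  9.54352920e-01,  2.98680056e-01,
        -7.64912222e-02],
       [ 1.63373525e-04, -2.98680027e-01,  9.54353296e-01,
        -1.43514301e-01],
       [ 0.00000000e+00,  0.00000000e+00,  0.00000000e+00,
         1.00000000e+00]])}
```

View pics/scene0.png

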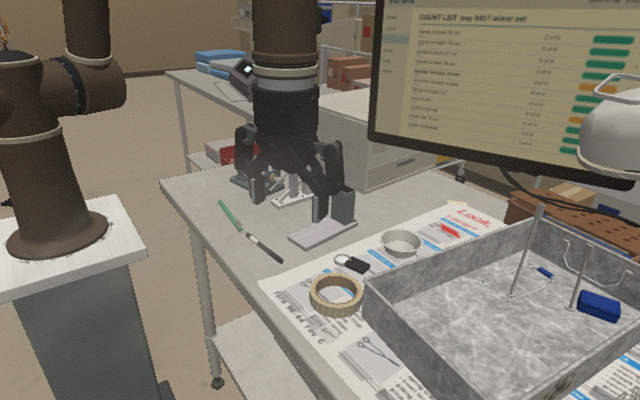

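View pics/top0.png

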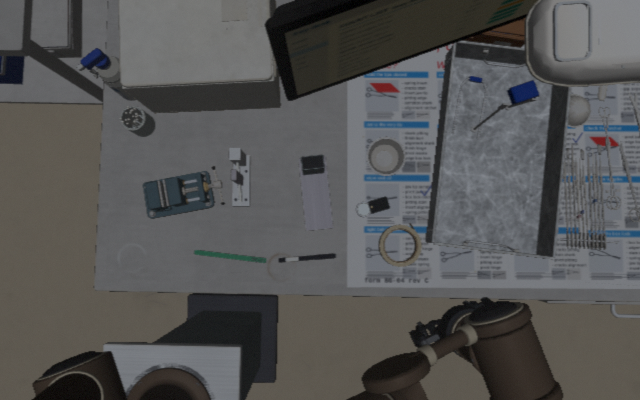

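View pics/wrist0.png

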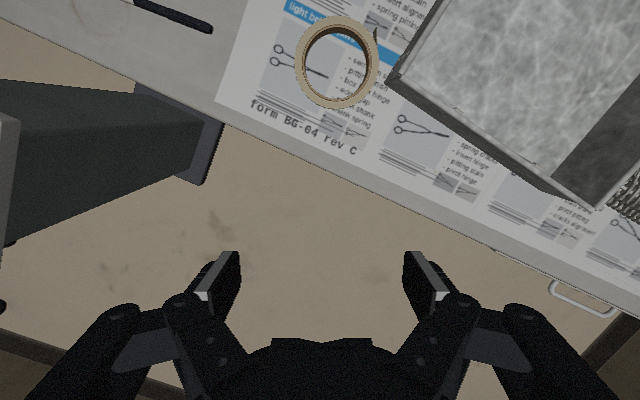

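```bash
python3 - <<'E'
import cv2
im=cv2.imread("pics/top0.png")[125:250,180:350]
im=cv2.convertScaleAbs(im,alpha=1.6)
cv2.imwrite("pics/topz.png",cv2.resize(im,None,fx=4.7,fy=4.7,interpolation=cv2.INTER_CUBIC))
E
```

```text
(no output)
```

View pics/topz.png

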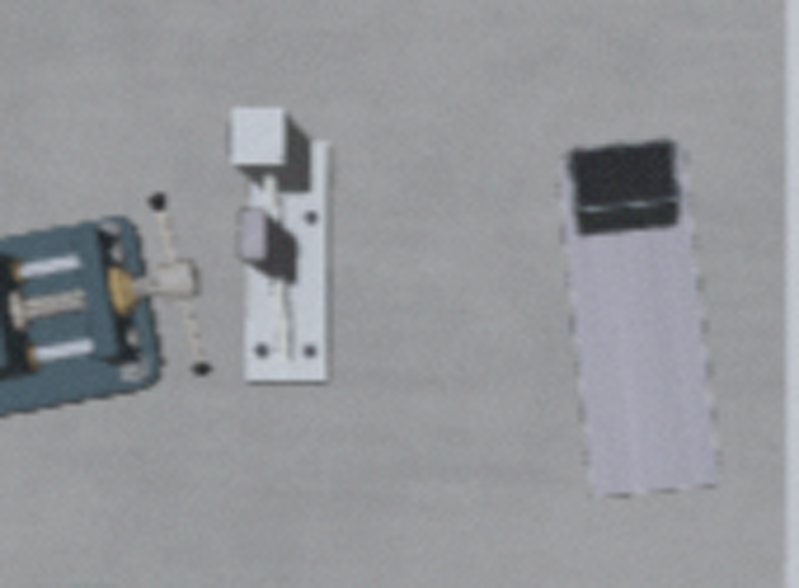

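```bash
cat > h.py <<'E'
import numpy as np, cv2
from workcell import manip,cams
def ray(name,uv,st=None):
    m=cams.camera_model(name); K=m["K"]
    if name=="wrist":
        T=np.eye(4);T[:3,:3]=st["tcp_rot"];T[:3,3]=st["eef_pos"]; E=T@m["mount"]
    else: E=m["extrinsics"]
    d=E[:3,:3]@np.linalg.solve(K,[uv[0],uv[1],1.]); return E[:3,3],d
def onz(name,uv,z,st=None):
    o,d=ray(name,uv,st); return o+d*(z-o[2])/d[2]
def proj(name,p,st=None):
    m=cams.camera_model(name)
    if name=="wrist":
        T=np.eye(4);T[:3,:3]=st["tcp_rot"];T[:3,3]=st["eef_pos"]; E=T@m["mount"]
    else: E=m["extrinsics"]
    c=E[:3,:3].T@(np.asarray(p)-E[:3,3]); q=m["K"]@c; return q[:2]/q[2]
E
python3 - <<'E'
from h import *
z=lambda x,y:(x/4.7+180-.4,y/4.7+125-.4)
for n,p,h in [("sole",(245,382),.012),("sole",(328,382),.012),("sole",(329,141),.012),("grip",(240,208),.115),("grip",(268,236),.115),("grip",(268,263),.115),("leg",(231,107),.105),("leg",(285,107),.105),("leg",(285,165),.105),
 ("plate",(595,495),.012),("plate",(716,485),.012),("plate",(686,150),.012),("plate",(567,155),.012),("cap",(570,150),.099),("cap",(674,142),.099),("cap",(577,208),.099),("cap",(678,202),.099)]:
    print(n,onz("top",z(*p),h).round(4))
E
```

```text
sole [ 0.4729 -0.1342  0.012 ]
sole [ 0.4738 -0.1754  0.012 ]
sole [ 0.5943 -0.1724  0.012 ]
grip [ 0.5456 -0.1476  0.115 ]
grip [ 0.5331 -0.1607  0.115 ]
grip [ 0.5208 -0.1611  0.115 ]
leg [ 0.5935 -0.1402  0.105 ]
leg [ 0.594  -0.1649  0.105 ]
leg [ 0.5672 -0.1658  0.105 ]
plate [ 0.4206 -0.309   0.012 ]
plate [ 0.4268 -0.3687  0.012 ]
plate [ 0.5934 -0.3506  0.012 ]
plate [ 0.5897 -0.2913  0.012 ]
cap [ 0.5777 -0.2958  0.099 ]
cap [ 0.5824 -0.3436  0.099 ]
cap [ 0.5509 -0.2996  0.099 ]
cap [ 0.5546 -0.3459  0.099 ]
```

```bash
cat >> h.py <<'E'
from scipy.spatial.transform import Rotation as Ro
def Rdown(yaw):  # object yaw; tool x = -obj y, tool y=-obj x, z down
    c,s=np.cos(yaw),np.sin(yaw)
    return np.array([[s,-c,0],[-c,-s,0],[0,0,-1.]])
def plan(p,yaw,st=None):
    st=st or manip.get_state()
    R=st["tcp_rot"]; d=R.T@(np.asarray(p)-st["eef_pos"])/.15
    r=Ro.from_matrix(R.T@Rdown(yaw)).as_rotvec()/np.pi
    print("shift",d.round(4),"turn",r.round(4), "pos",st["eef_pos"].round(4),"F",st["wrist_force"].round(1),"t",round(st["t"],2))
E
python3 -c "
from h import *
plan([.533,-.153,.26],np.radians(1.3))"
```

```text
shift [-1.7214 -2.776  -0.1944] turn [1.000e-04 6.000e-04 1.334e-01] pos [ 0.267  -0.5644  0.2303] F [-0.9 -0.2  0.2] t 0.15
```

>>> step_arm([
  [-0.2,-0.3,-0.1,0,0,0,1],
  [-0.4,-0.6,-0.2,0,0,0,1],
  [-0.62,-1,-0.2,0,0,0,1],
  [-0.62,-1,-0.2,0,0,0,1],
  [-0.62,-1,-0.2,0,0,0,1],
])

```text
t: 0.65
eef_pos: [0.3649, -0.4135, 0.2613]
tcp_rot: [[0.432, -0.902, 0.001], [-0.902, -0.432, 0.002], [-0.001, -0.001, -1.0]]
wrist_force: [-0.3, 0.8, 0.9]
gripper_width: 0.0856
```

>>> step_arm([
  [-0.2,-0.3,0,0,0,0.03,1],
  [-0.4,-0.6,0,0,0,0.06,1],
  [-0.62,-1,0,0,0,0.1,1],
  [-0.62,-1,0,0,0,0.133,1],
  [-0.62,-1,0,0,0,0.133,1],
])

```text
t: 1.15
eef_pos: [0.4601, -0.2665, 0.261]
tcp_rot: [[0.027, -1.0, 0.0], [-1.0, -0.027, 0.001], [-0.001, -0.0, -1.0]]
wrist_force: [1.0, 0.4, 0.5]
gripper_width: 0.0855
```

```bash
python3 -c "
from h import *
plan([.533,-.153,.26],np.radians(1.3))"
```

```text
shift [-0.7434 -0.506   0.0072] turn [-0.      0.0003  0.0014] pos [ 0.4601 -0.2665  0.261 ] F [1.  0.4 0.5] t 1.15
```

```bash
python3 -c "
from h import *
st=manip.get_state(); im=cams.snapshot('wrist')
np.savez('w1.npz',R=st['tcp_rot'],p=st['eef_pos'])
cv2.imwrite('pics/w1.png',im[:,:,::-1])"
```

```text
(no output)
```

View pics/w1.png

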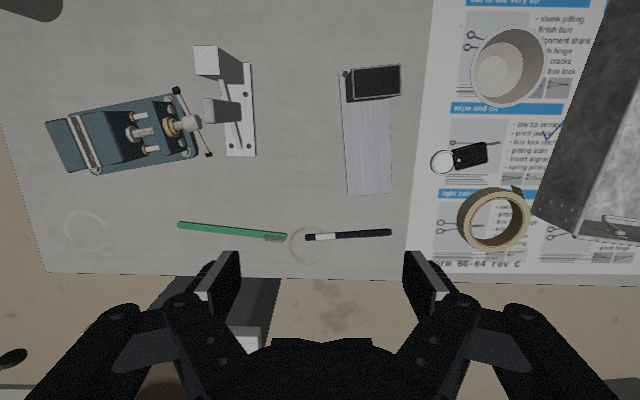

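>>> step_arm([
  [-0.2,-0.1,0,0,0,0,0.6],
  [-0.4,-0.3,0,0,0,0,0.6],
  [-0.743,-0.506,0,0,0,0,0.6],
  [-0.743,-0.506,0,0,0,0,0.6],
  [-0.743,-0.506,0,0,0,0,0.6],
])

```text
t: 1.7
eef_pos: [0.5321, -0.1557, 0.2609]
tcp_rot: [[0.026, -1.0, -0.001], [-1.0, -0.026, -0.001], [0.001, 0.001, -1.0]]
wrist_force: [-1.1, 0.3, -0.5]
gripper_width: 0.0512
```

```bash
python3 -c "
from h import *
st=manip.get_state(); im=cams.snapshot('wrist')
np.savez('w2.npz',R=st['tcp_rot'],p=st['eef_pos'])
cv2.imwrite('pics/w2.png',im[:,:,::-1])"
```

```text
(no output)
```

View pics/w2.png

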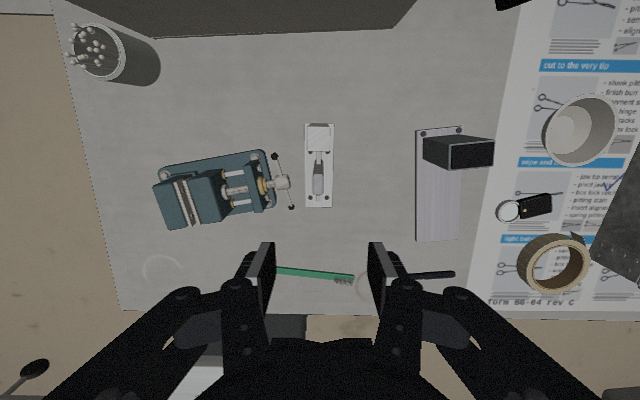

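```bash
python3 - <<'E'
from h import *
# monitor corner triangulation
o1,d1=ray("scene",(369,140));o2,d2=ray("top",(293,100))
A=np.c_[d1,-d2];s=np.linalg.lstsq(A,o2-o1,rcond=None)[0];print(o1+d1*s[0],o2+d2*s[1])
w={k:dict(tcp_rot=np.load(f'{k}.npz')['R'],eef_pos=np.load(f'{k}.npz')['p']) for k in('w1','w2')}
sq=np.array([.5336,-.1533,0]);ft=np.array([.5076,-.3299,0])
def T(c,a,p): 
    a=np.radians(a);R=np.array([[np.cos(a),-np.sin(a),0],[np.sin(a),np.cos(a),0],[0,0,1]]);return c+R@np.array(p)
for k,(x,y,W,H,f) in {'w2':(290,110,60,110,5),'w1':(180,30,240,180,3.3)}.items():
    im=cv2.imread(f'pics/{k}.png')[y:y+H,x:x+W]
    b=cv2.resize(im,None,fx=f,fy=f,interpolation=cv2.INTER_CUBIC)
    def dr(p,c):
        u=(proj('wrist',p,w[k])-(x,y)+.5)*f-.5
        cv2.circle(b,tuple(int(round(v*8)) for v in u),16,c,-1,shift=3)
    for sx in(-1,1):
        for sy in(-1,1):
            dr(T(sq,1.3,(sx*.06,sy*.02,.012)),(0,0,255))
            dr(T(sq,1.3,(sx*.012,sy*.006,.115)),(0,255,0))
            dr(T(sq,1.3,(.047+sx*.013,sy*.012,.105)),(255,0,0))
            dr(T(ft,6,(sx*.085,sy*.032,.012)),(0,0,255))
            dr(T(ft,6,(.06+sx*.015,sy*.025,.099)),(0,255,0))
    cv2.imwrite(f'pics/{k}z.png',b)
E
```

```text
[ 0.67516885 -0.27850747  0.18318417] [ 0.6773798  -0.28038259  0.18371525]
```

View pics/w1z.png

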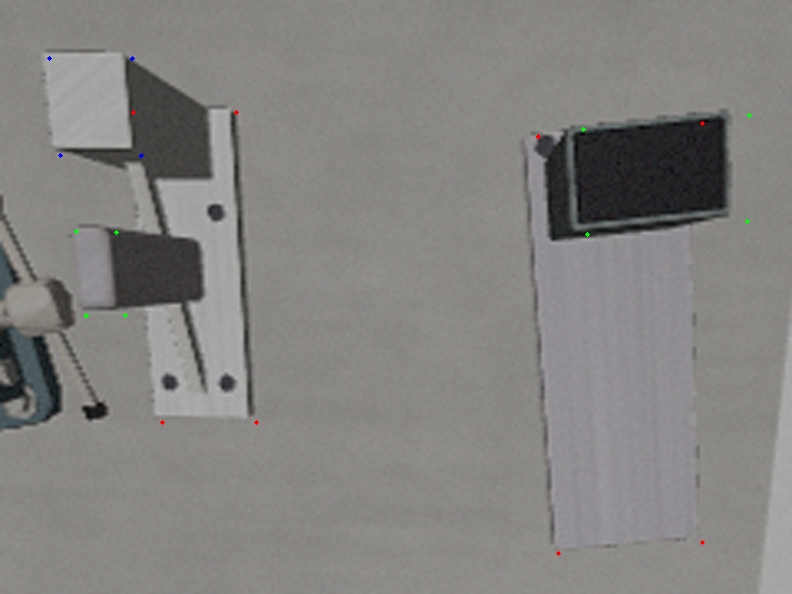

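View pics/w2z.png

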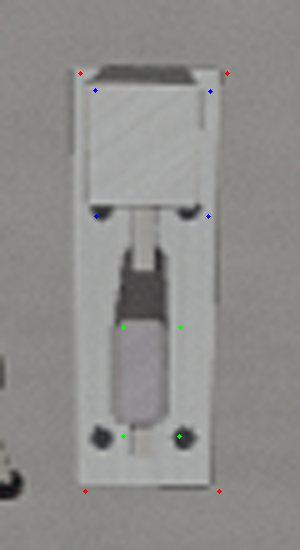

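```bash
python3 - <<'E'
from h import *
w={k:dict(tcp_rot=np.load(f'{k}.npz')['R'],eef_pos=np.load(f'{k}.npz')['p']) for k in('w1','w2')}
def tri(a,b):
    o1,d1=ray("wrist",a,w['w1']);o2,d2=ray("wrist",b,w['w2'])
    s=np.linalg.lstsq(np.c_[d1,-d2],o2-o1,rcond=None)[0];return ((o1+d1*s[0]+o2+d2*s[1])/2).round(4)
print(tri((193,122),(287,183)), tri((209,155),(292,208)),tri((176,90),(275,156)))
plan([.5346,-.152,.11],np.radians(1.4))
E
```

```text
[ 0.5222 -0.1116  0.061 ] [ 0.4787 -0.1149  0.0311] [ 0.5568 -0.098   0.0655]
shift [-0.0315 -0.0225  1.0058] turn [ 0.0004 -0.0004  0.0001] pos [ 0.5315 -0.1566  0.2609] F [-0.5 -0.7  0.4] t 1.75
```

>>> step_arm([
  [-0.03,-0.02,0.2,0,0,0,0.4],
  [-0.03,-0.02,0.4,0,0,0,0.4],
  [-0.03,-0.02,0.7,0,0,0,0.4],
  [-0.03,-0.02,0.8,0,0,0,0.4],
  [-0.03,-0.02,0.8,0,0,0,0.4],
])

```text
t: 2.25
eef_pos: [0.5317, -0.1516, 0.1384]
tcp_rot: [[0.022, -1.0, -0.007], [-1.0, -0.022, 0.002], [-0.002, 0.007, -1.0]]
wrist_force: [0.1, -0.1, 0.7]
gripper_width: 0.0341
```

```bash
python3 -c "
from h import *
st=manip.get_state(); im=cams.snapshot('wrist')
np.savez('w3.npz',R=st['tcp_rot'],p=st['eef_pos'])
cv2.imwrite('pics/w3.png',im[:,:,::-1]); print(st['gripper_width'])
for q in [(.5346,-.152,.115),(.5466,-.152,.115),(.5226,-.152,.115)]: print(proj('wrist',q,st))
plan([.5346,-.152,.076],np.radians(1.4))"
```

```text
0.034105016768469304
[323.38766711 230.98869663]
[323.86336968 213.66383964]
[322.93083733 247.62621535]
shift [ 0.     -0.0058  0.4314] turn [ 0.0007  0.0001 -0.0007] pos [ 0.5339 -0.152   0.1407] F [0.4 0.6 0.9] t 2.3
```

View pics/w3.png

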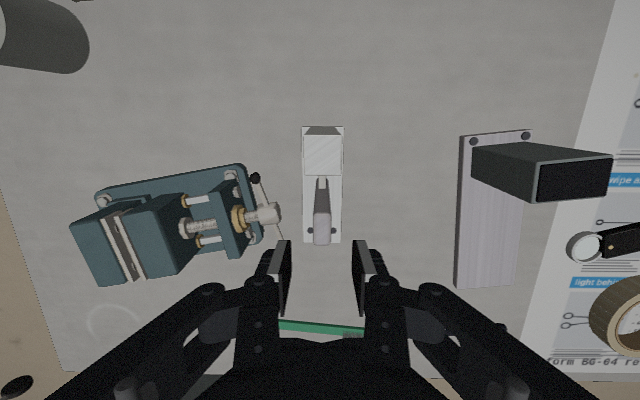

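>>> step_arm([
  [0,-0.005,0.1,0,0,0,0.4],
  [0,-0.005,0.25,0,0,0,0.4],
  [0,-0.005,0.43,0,0,0,0.4],
  [0,-0.005,0.43,0,0,0,0.4],
  [0,-0.005,0.43,0,0,0,0.4],
])

```text
t: 2.8
eef_pos: [0.5364, -0.1511, 0.0775]
tcp_rot: [[0.024, -1.0, 0.001], [-1.0, -0.024, -0.0], [0.0, -0.001, -1.0]]
wrist_force: [-0.2, 0.1, 0.4]
gripper_width: 0.0342
```

>>> step_arm([
  [0,0,0,0,0,0,0],
  [0,0,0,0,0,0,0],
  [0,0,0,0,0,0,0],
  [0,0,0,0,0,0,0],
  [0,0,0,0,0,0,0],
], grip_force=80)

```text
t: 3.3
eef_pos: [0.5376, -0.1516, 0.0789]
tcp_rot: [[0.024, -1.0, 0.004], [-1.0, -0.024, -0.002], [0.002, -0.004, -1.0]]
wrist_force: [0.8, -1.0, 6.1]
gripper_width: 0.0108
```

>>> step_arm([
  [0,0,0,0,0,0,0],
  [0,0,0,0,0,0,0],
  [0,0,0,0,0,0,0],
  [0,0,0,0,0,0,0],
  [0,0,0,0,0,0,0],
])

```text
t: 3.8
eef_pos: [0.5376, -0.1516, 0.0789]
tcp_rot: [[0.024, -1.0, 0.004], [-1.0, -0.024, -0.002], [0.002, -0.004, -1.0]]
wrist_force: [-0.5, -0.8, 6.9]
gripper_width: 0.011
```

>>> step_arm([
  [0,0,-0.1,0,0,0,0],
  [0,0,-0.2,0,0,0,0],
  [0,0,-0.35,0,0,0,0],
  [0,0,-0.5,0,0,0,0],
  [0,0,-0.5,0,0,0,0],
])

```text
t: 4.3
eef_pos: [0.5386, -0.1517, 0.1561]
tcp_rot: [[0.024, -1.0, 0.008], [-1.0, -0.024, -0.003], [0.003, -0.008, -1.0]]
wrist_force: [1.0, 0.2, -2.0]
gripper_width: 0.0112
```

```bash
python3 -c "
from h import *
im=cams.snapshot('scene'); cv2.imwrite('pics/s4.png',im[100:300,150:450,::-1].repeat(2,0).repeat(2,1))
plan([.47,-.326,.153],np.radians(6.))"
```

```text
shift [1.1537 0.4765 0.0074] turn [-0.0014 -0.0006 -0.0257] pos [ 0.5373 -0.1513  0.1541] F [-1.1  0.2 -2.6] t 4.35
```

View pics/s4.png

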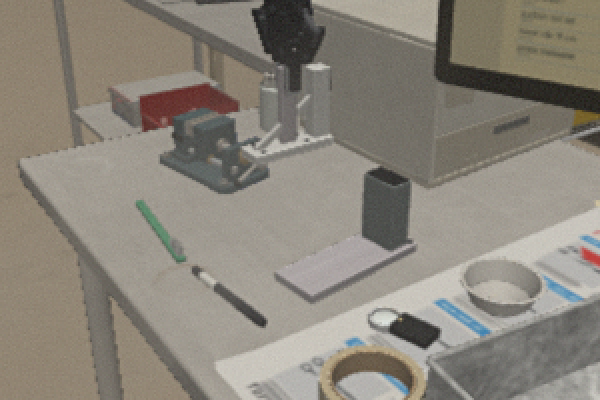

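>>> step_arm([
  [0,0.25,0,0,0,0,0],
  [0.1,0.48,0,0,0,0,0],
  [0.3,0.48,0,0,0,-0.01,0],
  [0.6,0.48,0,0,0,-0.025,0],
  [0.6,0.48,0,0,0,-0.025,0],
])

```text
t: 4.85
eef_pos: [0.4658, -0.2469, 0.1514]
tcp_rot: [[0.099, -0.995, 0.001], [-0.995, -0.099, -0.003], [0.003, -0.001, -1.0]]
wrist_force: [0.7, 0.3, -1.5]
gripper_width: 0.0112
```

```bash
python3 -c "
from h import *
plan([.465,-.332,.153],np.radians(6.))"
```

```text
shift [ 0.5642  0.0617 -0.0088] turn [-0.0002 -0.0011 -0.0016] pos [ 0.4658 -0.2469  0.1514] F [ 0.7  0.3 -1.5] t 4.85
```

>>> step_arm([
  [0.15,0.06,0,0,0,0,0],
  [0.3,0.06,0,0,0,0,0],
  [0.56,0.06,0,0,0,0,0],
  [0.56,0.06,0,0,0,0,0],
  [0.56,0.06,0,0,0,0,0],
])

```text
t: 5.35
eef_pos: [0.4647, -0.3266, 0.1504]
tcp_rot: [[0.101, -0.995, -0.002], [-0.995, -0.101, 0.002], [-0.002, 0.002, -1.0]]
wrist_force: [-0.3, -0.3, -3.4]
gripper_width: 0.011
```

```bash
python3 -c "
from h import *
st=manip.get_state(); im=cams.snapshot('wrist');im2=cams.snapshot('top');im3=cams.snapshot('scene')
np.savez('w5.npz',R=st['tcp_rot'],p=st['eef_pos'])
z=lambda im,x,y,w,h,f:cv2.resize(im[y:y+h,x:x+w,::-1],None,fx=f,fy=f,interpolation=cv2.INTER_CUBIC)
cv2.imwrite('pics/w5.png',z(im,220,60,200,150,4));cv2.imwrite('pics/t5.png',z(im2,250,130,130,110,5));cv2.imwrite('pics/s5.png',z(im3,230,140,160,120,5))
plan([.465,-.332,.153],np.radians(6.))"
```

```text
shift [ 0.0444  0.003  -0.0155] turn [ 0.0006  0.0007 -0.0005] pos [ 0.4648 -0.3253  0.1507] F [-0.7  0.2 -2.5] t 5.5
```

View pics/w5.png

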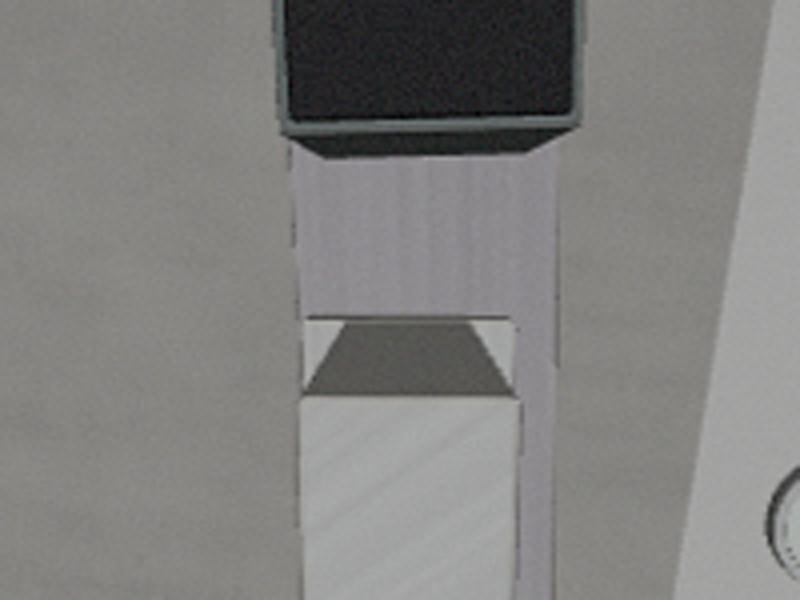

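View pics/t5.png

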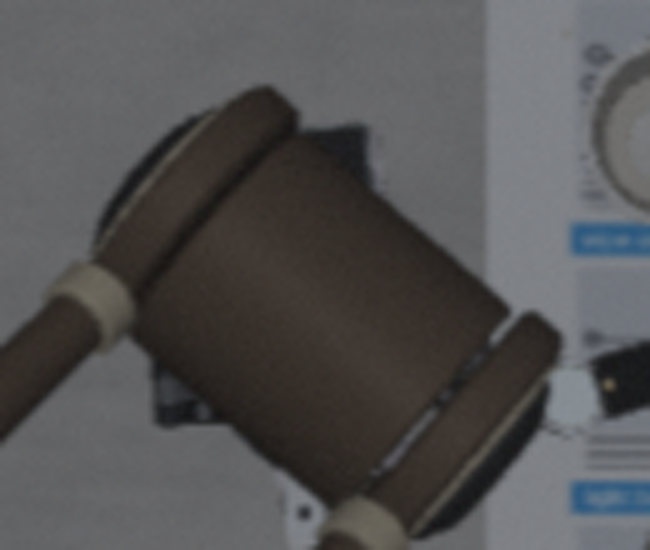

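View pics/s5.png

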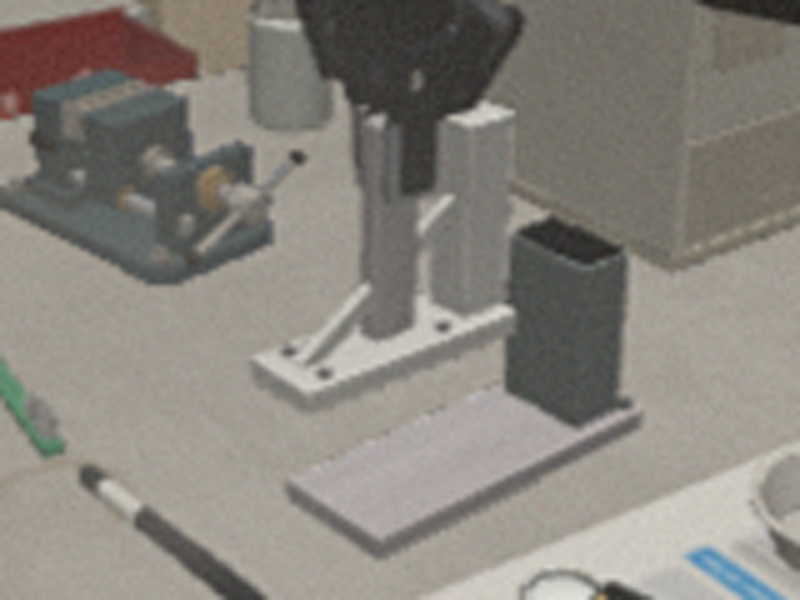

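```bash
python3 - <<'E'
from h import *
d=np.load('w5.npz');st=dict(tcp_rot=d['R'],eef_pos=d['p'])
print(np.degrees(np.arctan2(d['R'][0,0],-d['R'][1,0])))
z=lambda p:((p[0]+.5)/4+220-.5,(p[1]+.5)/4+60-.5)
P=lambda p,h:onz('wrist',z(p),h,st)
def seg(n,a,b,h):
    A,B=P(a,h),P(b,h);v=A-B;print(n,A.round(4),B.round(4),"mid",((A+B)/2).round(4),"len",np.linalg.norm(v).round(4),"ang",np.degrees(np.arctan2(v[1],v[0])).round(2))
seg("cap front (y dir)",(281,137),(582,125),.099)
seg("post base",(328,159),(527,154),.012)
seg("plate left (x)",(292,150),(298,520),.012)
seg("plate right",(558,150),(554,590),.012)
for h in(.07,.072,.074): seg("sole",(304,319),(515,319),h+.012)
for h in(.07,.072,.074): seg("leg",(302,397),(518,396),h+.105)
E
```

```text
5.7736894314704355
cap front (y dir) [ 0.5501 -0.2962  0.099 ] [ 0.5569 -0.3449  0.099 ] mid [ 0.5535 -0.3205  0.099 ] len 0.0491 ang 97.95
post base [ 0.5506 -0.2978  0.012 ] [ 0.5565 -0.3447  0.012 ] mid [ 0.5535 -0.3212  0.012 ] len 0.0473 ang 97.17
plate left (x) [ 0.5517 -0.2891  0.012 ] [ 0.4611 -0.2971  0.012 ] mid [ 0.5064 -0.2931  0.012 ] len 0.0909 ang 5.05
plate right [ 0.5581 -0.3519  0.012 ] [ 0.4488 -0.3665  0.012 ] mid [ 0.5035 -0.3592  0.012 ] len 0.1103 ang 7.61
sole [ 0.5197 -0.3007  0.082 ] [ 0.5237 -0.3398  0.082 ] mid [ 0.5217 -0.3202  0.082 ] len 0.0393 ang 95.84
sole [ 0.5199 -0.3009  0.084 ] [ 0.5239 -0.3396  0.084 ] mid [ 0.5219 -0.3202  0.084 ] len 0.0389 ang 95.84
sole [ 0.5201 -0.301   0.086 ] [ 0.524  -0.3394  0.086 ] mid [ 0.5221 -0.3202  0.086 ] len 0.0386 ang 95.84
leg [ 0.5207 -0.3088  0.175 ] [ 0.5232 -0.3317  0.175 ] mid [ 0.522  -0.3203  0.175 ] len 0.023 ang 96.11
leg [ 0.5211 -0.309   0.177 ] [ 0.5235 -0.3315  0.177 ] mid [ 0.5223 -0.3202  0.177 ] len 0.0226 ang 96.11
leg [ 0.5214 -0.3092  0.179 ] [ 0.5238 -0.3313  0.179 ] mid [ 0.5226 -0.3202  0.179 ] len 0.0223 ang 96.11
```

```bash
python3 -c "
from h import *
plan([.4817,-.3294,.097],np.radians(7.))"
```

```text
shift [ 0.0395 -0.1102  0.3576] turn [ 0.0006  0.0007 -0.0061] pos [ 0.4648 -0.3253  0.1507] F [-0.7  0.2 -2.5] t 5.5
```

>>> step_arm([
  [0.04,-0.05,0.1,0,0,-0.006,0],
  [0.04,-0.11,0.2,0,0,-0.006,0],
  [0.04,-0.11,0.3,0,0,-0.006,0],
  [0.04,-0.11,0.357,0,0,-0.006,0],
  [0.04,-0.11,0.357,0,0,-0.006,0],
])

```text
t: 6.0
eef_pos: [0.4807, -0.3295, 0.0961]
tcp_rot: [[0.122, -0.993, -0.004], [-0.993, -0.122, 0.003], [-0.004, 0.004, -1.0]]
wrist_force: [-0.4, -0.4, -2.8]
gripper_width: 0.0109
```

```bash
python3 -c "
from h import *
st=manip.get_state(); im=cams.snapshot('wrist');im3=cams.snapshot('scene')
np.savez('w6.npz',R=st['tcp_rot'],p=st['eef_pos'])
z=lambda im,x,y,w,h,f:cv2.resize(im[y:y+h,x:x+w,::-1],None,fx=f,fy=f,interpolation=cv2.INTER_CUBIC)
cv2.imwrite('pics/w6.png',z(im,220,60,200,150,4));cv2.imwrite('pics/s6.png',z(im3,230,140,160,120,5))
plan([.4817,-.3294,.097],np.radians(7.))"
```

```text
shift [-0.0103  0.0021  0.0071] turn [ 0.0002  0.0002 -0.0002] pos [ 0.4822 -0.3309  0.0981] F [ 0.2 -0.5 -2.1] t 6.1
```

View pics/w6.png

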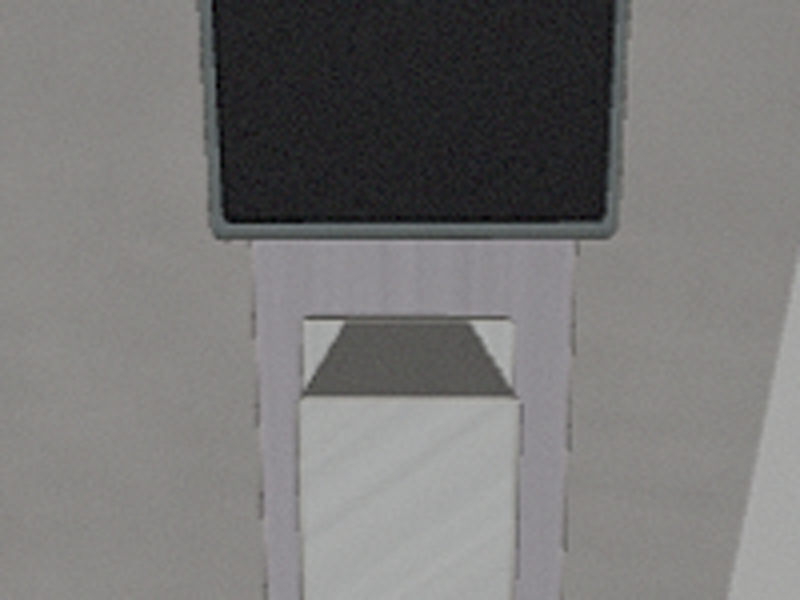

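View pics/s6.png

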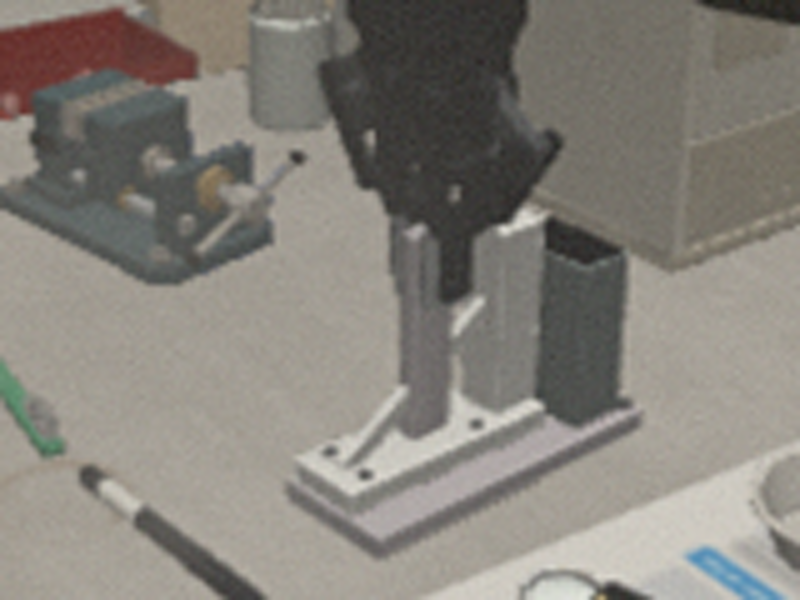

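>>> step_arm([
  [0.008,0,0.01,0,0,0,0],
  [0.01,0,0.02,0,0,0,0],
  [0.01,0,0.03,0,0,0,0],
  [0.01,0,0.04,0,0,0,0],
  [0.01,0,0.04,0,0,0,0],
])

```text
t: 6.6
eef_pos: [0.4826, -0.3326, 0.0921]
tcp_rot: [[0.121, -0.993, -0.0], [-0.993, -0.121, 0.0], [-0.0, 0.0, -1.0]]
wrist_force: [-1.1, -0.8, -2.7]
gripper_width: 0.011
```

>>> step_arm([
  [0,-0.02,0.003,0,0,0,0],
  [0,-0.04,0.006,0,0,0,0],
  [0,-0.06,0.01,0,0,0,0],
  [0,-0.075,0.01,0,0,0,0],
  [0,-0.075,0.01,0,0,0,0],
])

```text
t: 7.1
eef_pos: [0.4948, -0.3316, 0.091]
tcp_rot: [[0.121, -0.993, 0.001], [-0.993, -0.121, -0.001], [0.001, -0.001, -1.0]]
wrist_force: [0.9, 0.4, -0.7]
gripper_width: 0.0111
```

>>> step_arm([
  [0,0,0.003,0,0,0,0],
  [0,0,0.006,0,0,0,0],
  [0,0,0.01,0,0,0,0],
  [0,0,0.01,0,0,0,0],
  [0,0,0.01,0,0,0,0],
])

```text
t: 7.6
eef_pos: [0.4946, -0.3317, 0.0909]
tcp_rot: [[0.121, -0.993, 0.002], [-0.993, -0.121, -0.001], [0.001, -0.001, -1.0]]
wrist_force: [-1.5, 1.5, 8.2]
gripper_width: 0.0111
```

>>> step_arm([
  [0,-0.005,0,0,0,0,0],
  [0,-0.01,0,0,0,0,0],
  [0,-0.015,0,0,0,0,0],
  [0,-0.02,0,0,0,0,0],
  [0,-0.02,0,0,0,0,0],
])

```text
t: 8.1
eef_pos: [0.4956, -0.3318, 0.0913]
tcp_rot: [[0.122, -0.993, -0.003], [-0.993, -0.122, -0.001], [0.0, 0.003, -1.0]]
wrist_force: [-7.3, 1.0, 11.5]
gripper_width: 0.0111
```

>>> step_arm([
  [0,-0.005,0,0,0,0,0],
  [0,-0.01,0,0,0,0,0],
  [0,-0.01,0,0,0,0,0],
  [0,-0.01,0,0,0,0,0],
  [0,-0.01,0,0,0,0,0],
])

```text
t: 8.6
eef_pos: [0.4965, -0.3318, 0.0913]
tcp_rot: [[0.122, -0.993, -0.004], [-0.993, -0.122, -0.001], [0.0, 0.004, -1.0]]
wrist_force: [-8.6, -0.4, 12.5]
gripper_width: 0.011
```

>>> step_arm([
  [0,-0.005,0,0,0,0,0],
  [0,-0.01,0,0,0,0,0],
  [0,-0.015,0,0,0,0,0],
  [0,-0.02,0,0,0,0,0],
  [0,-0.02,0,0,0,0,0],
])

```text
t: 9.1
eef_pos: [0.4965, -0.3318, 0.0913]
tcp_rot: [[0.123, -0.992, -0.01], [-0.992, -0.123, -0.001], [-0.001, 0.01, -1.0]]
wrist_force: [-18.2, -0.1, 17.9]
gripper_width: 0.0108
```

```bash
python3 -c "
from h import *
s=manip.get_state();print(s['eef_pos'],s['wrist_force'],s['moment'])
im=cams.snapshot('wrist');im3=cams.snapshot('scene')
z=lambda im,x,y,w,h,f:cv2.resize(im[y:y+h,x:x+w,::-1],None,fx=f,fy=f,interpolation=cv2.INTER_CUBIC)
cv2.imwrite('pics/w7.png',z(im,220,60,200,150,4));cv2.imwrite('pics/s7.png',z(im3,270,160,100,80,8))"
```

```text
[ 0.4964845  -0.33180815  0.09131208] [-18.17209454  -0.12627558  17.86236601] [-0.2419013   2.10827807  0.06012467]
```

View pics/w7.png

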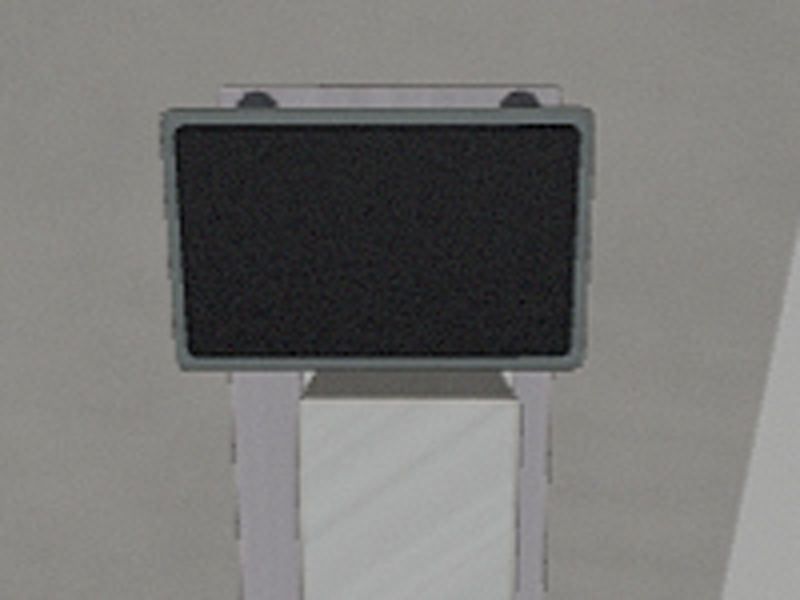

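View pics/s7.png

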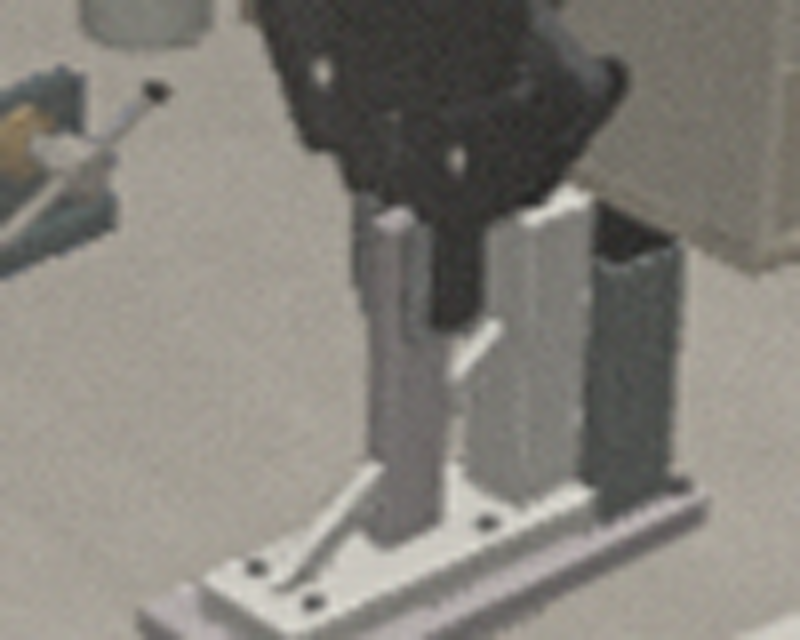

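>>> step_arm([
  [0,0,-0.003,0.001,0,0,0],
  [0,-0.002,-0.006,0.0035,0,0,0],
  [0,-0.003,-0.006,0.0035,0,0,0],
  [0,-0.003,-0.006,0.0035,0,0,0],
  [0,-0.003,-0.006,0.0035,0,0,0],
])

```text
t: 9.7
eef_pos: [0.4966, -0.3317, 0.0911]
tcp_rot: [[0.123, -0.992, 0.0], [-0.992, -0.123, 0.001], [-0.001, -0.0, -1.0]]
wrist_force: [-15.5, -1.9, 13.5]
gripper_width: 0.0111
```

```bash
python3 -c "
from h import *
s=manip.get_state();print(s['eef_pos'],s['wrist_force'],s['moment'],s['tcp_rot'].round(4))"
```

```text
[ 0.49661571 -0.33172502  0.09114601] [-15.45334551  -1.94535142  13.52122703] [-0.48581442  2.31459263  0.03232217] [[ 1.231e-01 -9.924e-01  1.000e-04]
 [-9.924e-01 -1.231e-01  7.000e-04]
 [-7.000e-04 -2.000e-04 -1.000e+00]]
```

>>> step_arm([
  [0,-0.002,-0.002,0,0,0,0],
  [0,-0.004,-0.003,0.001,0,0,0],
  [0,-0.006,-0.005,0.0015,0,0,0],
  [0,-0.007,-0.006,0.0015,0,0,0],
  [0,-0.007,-0.006,0.0015,0,0,0],
])

```text
t: 10.2
eef_pos: [0.4967, -0.3317, 0.0912]
tcp_rot: [[0.123, -0.992, 0.003], [-0.992, -0.123, 0.001], [-0.001, -0.003, -1.0]]
wrist_force: [-16.2, -4.2, 9.1]
gripper_width: 0.0112
```

```bash
python3 -c "
from h import *
s=manip.get_state();print(s['eef_pos'],s['wrist_force'],s['moment'],s['tcp_rot'].round(4))
np.savez('w8.npz',R=s['tcp_rot'],p=s['eef_pos'])
im=cams.snapshot('wrist');im3=cams.snapshot('scene')
z=lambda im,x,y,w,h,f:cv2.resize(im[y:y+h,x:x+w,::-1],None,fx=f,fy=f,interpolation=cv2.INTER_CUBIC)
cv2.imwrite('pics/w8.png',z(im,270,110,100,75,8));cv2.imwrite('pics/s8.png',z(im3,270,160,100,80,8))
u=np.array([-s['tcp_rot'][0,1],-s['tcp_rot'][1,1],0]);v=np.array([-u[1],u[0],0])
# expected pixels from held-square model (origin = TCP - 2.6mm u, sole at TCPz-.0789)
o=s['eef_pos']-.0026*u; o[2]=s['eef_pos'][2]-.0789
for n,p in dict(legtopL=(.06,.012,.105),back99=(.06,0,.087),sole=(.06,.02,.012)).items():
    q=proj('wrist',o+u*p[0]+v*p[1]+[0,0,p[2]],s);print(n,((q-(270,110)+.5)*8-.5).round(1))
for g in (0,.001,.002): 
    q=proj('wrist',o+u*(.06+g)+[0,0,.087],s);print('gap',g,((q-(270,110)+.5)*8-.5).round(1))
"
```

```text
[ 0.49666762 -0.33167457  0.09115264] [-16.15598373  -4.18647379   9.13540357] [-0.73541972  2.60799512 -0.0882375 ] [[ 0.1234 -0.9924  0.0028]
 [-0.9924 -0.1234  0.0013]
 [-0.001  -0.0029 -1.    ]]
legtopL [204.3 399.7]
back99 [429.6 353.6]
sole [209.1 243.3]
gap 0 [429.6 353.6]
gap 0.001 [429.6 337. ]
gap 0.002 [429.7 320.2]
```

View pics/w8.png

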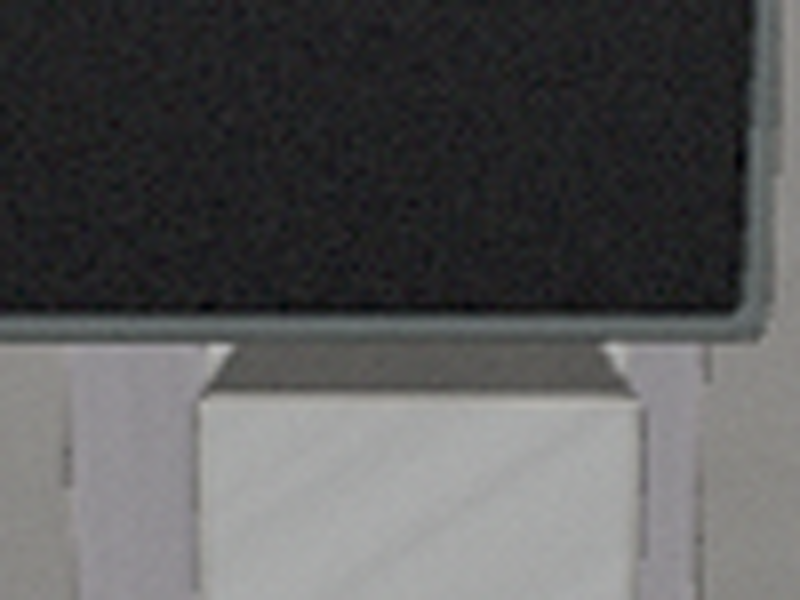

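View pics/s8.png

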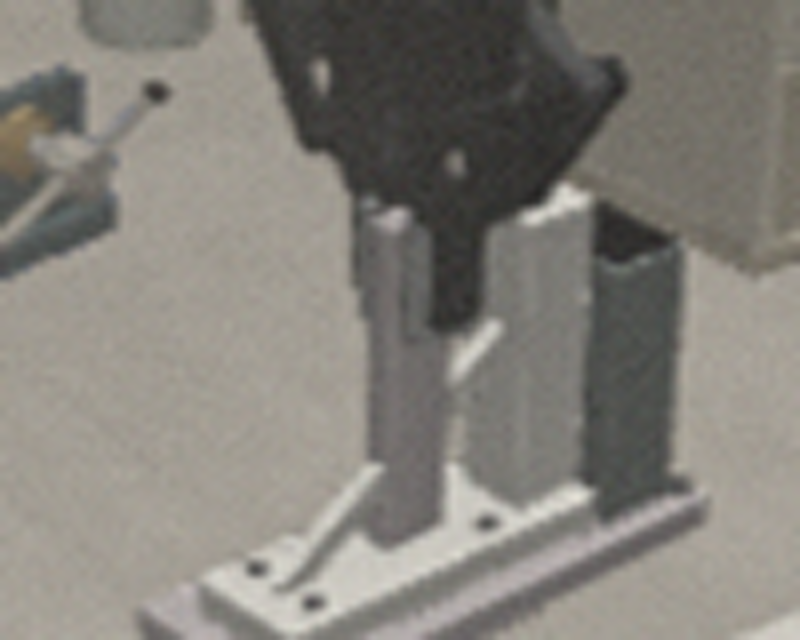

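>>> step_arm([
  [0.001,-0.002,0,0,0,0,0],
  [0.002,-0.004,0,0,0,0,0],
  [0.003,-0.006,0,0,0,0,0],
  [0.003,-0.006,0,0,0,0,0],
  [0.003,-0.006,0,0,0,0,0],
])

```text
t: 10.8
eef_pos: [0.4967, -0.3317, 0.0912]
tcp_rot: [[0.124, -0.992, 0.001], [-0.992, -0.124, 0.002], [-0.002, -0.001, -1.0]]
wrist_force: [-18.2, -3.6, 11.2]
gripper_width: 0.0112
```

```bash
python3 -c "
from h import *
s=manip.get_state();print(s['eef_pos'],s['wrist_force'],s['moment'],s['tcp_rot'].round(4))"
```

```text
[ 0.49666264 -0.3317207   0.09117952] [-18.21556164  -3.62781617  11.24354965] [-0.73801476  2.82604009 -0.03463133] [[ 1.237e-01 -9.923e-01  7.000e-04]
 [-9.923e-01 -1.237e-01  2.200e-03]
 [-2.100e-03 -9.000e-04 -1.000e+00]]
```

>>> step_arm([
  [0,-0.002,-0.002,0,0,0,0],
  [0,-0.006,-0.003,0,0,0,0],
  [0,-0.006,-0.003,0,0,0,0],
  [0,-0.006,-0.003,0,0,0,0],
  [0,-0.006,-0.003,0,0,0,0],
])

```text
t: 11.3
eef_pos: [0.4966, -0.3317, 0.0912]
tcp_rot: [[0.124, -0.992, -0.001], [-0.992, -0.124, 0.002], [-0.002, 0.001, -1.0]]
wrist_force: [-20.1, -4.1, 11.4]
gripper_width: 0.011
```

>>> step_arm([
  [0,0,0,0,0,0,0],
  [0,0,0,0,0,0,0],
  [0,0,0,0,0,0,0],
  [0,0,0,0,0,0,0],
  [0,0,0,0,0,0,0],
])

```text
t: 11.8
eef_pos: [0.4966, -0.3317, 0.0912]
tcp_rot: [[0.124, -0.992, -0.001], [-0.992, -0.124, 0.002], [-0.002, 0.001, -1.0]]
wrist_force: [-20.0, -3.0, 10.8]
gripper_width: 0.0112
```

>>> step_arm([
  [0,0,0,0,0,0,0],
  [0,0,0,0,0,0,0],
  [0,0,0,0,0,0,0],
  [0,0,0,0,0,0,0],
  [0,0,0,0,0,0,0],
])

```text
t: 12.3
eef_pos: [0.4966, -0.3317, 0.0912]
tcp_rot: [[0.124, -0.992, -0.001], [-0.992, -0.124, 0.002], [-0.002, 0.001, -1.0]]
wrist_force: [-20.2, -4.8, 11.5]
gripper_width: 0.0106
```

```bash
python3 -c "
from h import *
s=manip.get_state();print(s['eef_pos'],s['wrist_force'],s['moment'],s['tcp_rot'].round(4))
im=cams.snapshot('wrist');im3=cams.snapshot('scene')
z=lambda im,x,y,w,h,f:cv2.resize(im[y:y+h,x:x+w,::-1],None,fx=f,fy=f,interpolation=cv2.INTER_CUBIC)
cv2.imwrite('pics/w9.png',z(im,270,110,100,75,8));cv2.imwrite('pics/s9.png',z(im3,270,170,100,75,8))"
```

```text
[ 0.49662217 -0.33169674  0.09117662] [-20.22116306  -4.80317942  11.54396101] [-0.90376786  3.00742703 -0.03890453] [[ 1.238e-01 -9.923e-01 -1.100e-03]
 [-9.923e-01 -1.238e-01  2.300e-03]
 [-2.400e-03  8.000e-04 -1.000e+00]]
```

View pics/w9.png

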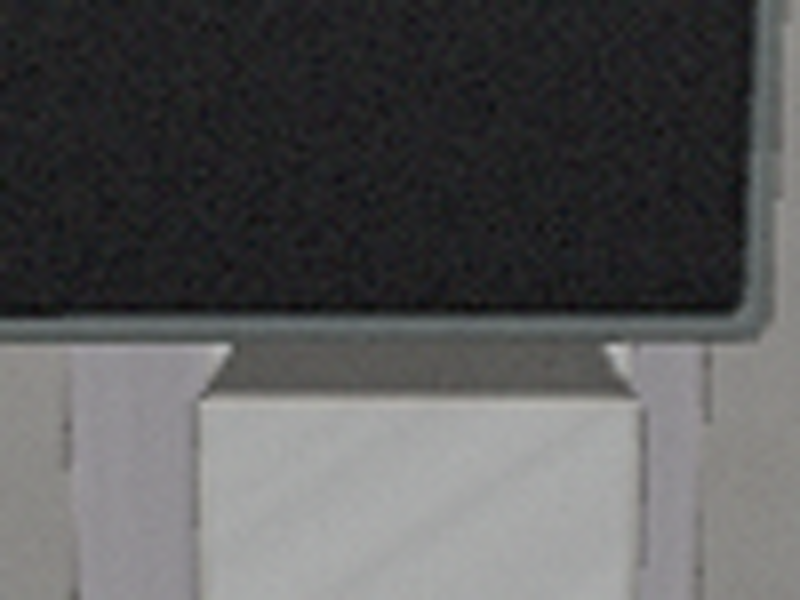

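View pics/s9.png

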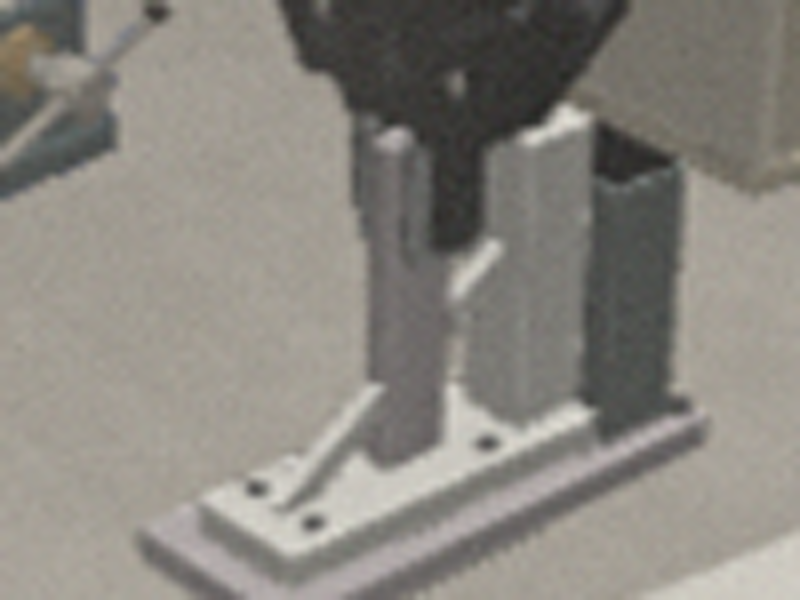

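>>> step_arm([
  [0,0,0,0,0,0,0],
  [0,0,0,0,0,0,0],
  [0,0,0,0,0,0,0],
  [0,0,0,0,0,0,0],
  [0,0,0,0,0,0,0],
])

```text
t: 12.9
eef_pos: [0.4966, -0.3317, 0.0912]
tcp_rot: [[0.124, -0.992, -0.001], [-0.992, -0.124, 0.002], [-0.002, 0.001, -1.0]]
wrist_force: [-19.3, -3.7, 11.7]
gripper_width: 0.0115
```

>>> step_arm([
  [0,0,0,0,0,0,0],
  [0,0,0,0,0,0,0],
  [0,0,0,0,0,0,0],
  [0,0,0,0,0,0,0],
  [0,0,0,0,0,0,0],
])

```text
t: 13.4
eef_pos: [0.4966, -0.3317, 0.0912]
tcp_rot: [[0.124, -0.992, -0.001], [-0.992, -0.124, 0.002], [-0.002, 0.001, -1.0]]
wrist_force: [-19.4, -3.5, 10.8]
gripper_width: 0.0108
```

>>> step_arm([
  [0,0,0,0,0,0,0],
  [0,0,0,0,0,0,0],
  [0,0,0,0,0,0,0],
  [0,0,0,0,0,0,0],
  [0,0,0,0,0,0,0],
])

```text
t: 13.9
eef_pos: [0.4967, -0.3317, 0.0912]
tcp_rot: [[0.124, -0.992, -0.001], [-0.992, -0.124, 0.002], [-0.002, 0.001, -1.0]]
wrist_force: [-20.0, -3.8, 11.4]
gripper_width: 0.0111
```

>>> step_arm([
  [0,0,0,0,0,0,0],
  [0,0,0,0,0,0,0],
  [0,0,0,0,0,0,0],
  [0,0,0,0,0,0,0],
  [0,0,0,0,0,0,0],
])

```text
t: 14.4
eef_pos: [0.4966, -0.3317, 0.0912]
tcp_rot: [[0.124, -0.992, -0.001], [-0.992, -0.124, 0.002], [-0.002, 0.001, -1.0]]
wrist_force: [-19.2, -3.8, 10.5]
gripper_width: 0.0108
```

>>> step_arm([
  [0,0,0,0,0,0,0],
  [0,0,0,0,0,0,0],
  [0,0,0,0,0,0,0],
  [0,0,0,0,0,0,0],
  [0,0,0,0,0,0,0],
])

```text
t: 14.9
eef_pos: [0.4967, -0.3317, 0.0912]
tcp_rot: [[0.124, -0.992, -0.001], [-0.992, -0.124, 0.002], [-0.002, 0.001, -1.0]]
wrist_force: [-21.0, -4.3, 12.1]
gripper_width: 0.011
```

```bash
python3 -c "
from workcell import ticket,manip
s=manip.get_state();print(s['t'],s['wrist_force'],s['tcp_rot'].round(4))
print(ticket.hand_in())"
```

```text
14.9 [-20.95029073  -4.25637073  12.0525661 ] [[ 1.238e-01 -9.923e-01 -1.000e-03]
 [-9.923e-01 -1.238e-01  2.300e-03]
 [-2.400e-03  7.000e-04 -1.000e+00]]
the job is handed in; nothing more can be done
None
```

I lifted the square by its upright grip, carried it to the foot, set it on the plate and pushed it into the corner. I held it pressed there for about 3.6 s and handed the job in at t = 14.9 s, still gripping and pressing. I touched nothing else on the way, though I took no final picture of the other items.

Last checks:
- **Forces:** the wrist read about 20 N towards the post and 11–12 N down. Allowing for the sole's drag and the square's weight, I estimate at least 11 N on the post and about 14 N on the plate. These are inferred, as nothing measures the contacts directly.
- **Uprightness and stillness:** the tool was upright to about 0.003 rad and did not move during the hold.
- **Gap at the top of the back:** the wrist picture suggests about 0.6 mm between the square's back and the post's top edge, within the 2.5 mm limit and close to the camera's accuracy. I could not see the bottom of the back or the underside of the sole directly.
- **Centring:** the square sits about 3 mm off mid-post towards −y (limit 12 mm), with a small sideways force of about 2 N. I left this uncorrected.
- **Direction:** the tool's yaw at the end was 7.1°. My readings of the foot's yaw disagreed slightly, from about 6° to 7.5°, but all are within the 0.05 rad limit.

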